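Snap the screening lid home round its rim

ROBOT

A 7-joint arm with a two-finger parallel gripper is mounted at the origin on a cart in front of the work surface, level with it; the furniture and walls round the work are solid. World frame = base frame: x ahead of the robot, y to its left, z up, the work surface at z = 0. Lengths are in mm, angles in rad, forces in N, time in s.
With the tool pointing down it reaches from about 425 to 875 mm from the base axis. Payload 4.7 kg.
Tool frame: the origin (TCP) lies on the centre line of the jaws, within the pads' length; the fingertips stand 22 mm ahead of it and the grasp point (between the pads) lies 3 mm ahead of it (bot.tip_reach is the distance from the TCP to the fingertips, in mm); z points along the fingers, y is the line along which they close (so a half turn about z gives the same grasp; the last joint's range is limited). The gripper opens to 87 mm and grips with 3 to 60 N. Pads are 19 mm wide; open, the fingers measure 117 mm over their backs; the gripper's body (75 mm by 190 mm) begins 51 mm behind the grasp point.
Start: joints at [-1.331, 0.321, -0.07, 1.45, 0.023, 1.371, -0.057], TCP at [145.551, 633.513, 244.587] pointing down, gripper open.
Joint ranges: [-2.86, 2.86], [-0.3, 2.09], [-1.38, 1.24], [0.06, 2.45], [-1.56, 4.7], [0.09, 2.05], [-2.69, 2.69]. Speed limits (rad/s): [2.57, 2.57, 3.14, 3.14, 3.14, 3.14, 3.14].

INTERFACE

Orientations are given as a unit quaternion [x, y, z, w].
In Python, from workcell import bot, imaging gives the robot as it stands.
- The arm moves only by the shell command python3 -m handwheel 'ROWS' [FORCE]. ROWS is JSON, a list of rows, each a list of 3 entries, a list of its own where there are three numbers: the gripper's target within -1 to 1 (shut at 1, half-way at 0, fully open at -1), then the shift along the tool's x, y, z in mm, then the turn about the tool's z in rad. In form: [[hand, [x, y, z], yaw], ...]. A call has 1 to 10 rows; each row shifts and turns the commanded pose from where the row before left it, along the tool's axes as they then stand; what a row does not reach is not made up. A row lasts 1/10 s, in which the tool goes at most 50 mm and 8.59 degrees, less where a joint would pass 70% of its speed; a pose out of reach is approached as far as the arm can. A call with a gripper value outside its range is refused whole. The fingers move at their own pace and stop on an object; FORCE is the grip in N (left out, the last holds). Time passes only in rows, so rows that do not move let the fingers close. It gives the time, the measured TCP pose, the force, the opening and the grip force at its end, in the units of the state.
- bot.get_state(): the state, without advancing time (a new reading comes with each control period).
- imaging.camera(name): name is "scene" or "side" or "wrist"; returns a dict with "pixels" (400x640x3 uint8, red, green, blue), "z_map" (400x640 float32, mm along the optical axis (not along the pixel's ray), 0 where there is no reading), "mtx" (3x3 intrinsics, pixels), "R" (3x3) and "t" (3): a world point X has camera coordinates R X + t. Camera axes: x right, y down, z forward; pixel columns grow to the right and rows downward; lengths in mm; the calibration is good to about 2 mm. A picture is of the moment at which its call begins.
- bot.hand_in(): hands the job in; it is judged then, once.
The state is a dict: "clock": time; "qpos": joint angles; "qd": joint speeds; "joint_torque": joint torques, N m; "ee_pos": TCP position; "tcp_rot": TCP orientation; "ft_force": force on the tool from outside, world axes, zero at the start; "torque": the same for the moment, N m; "gripper_width": finger opening in mm; "finger_force": force on a finger pad.
Only numpy, scipy, OpenCV 4.12 (cv2) and the standard library are available. Lean on these libraries where they do the work, as an engineer would, in place of code of your own. Each camera call takes 0.05 s, during which the arm holds its last target. There are 200 camera calls.

TASK

The plain sheet-metal lid of the screened radio module has been laid on after tuning, but it still stands proud on its spring catches all round. With closed fingertips pressing gently on the rim, click it down at one corner first and run along to the next corner of that edge, then work along the opposite edge, until the lid lies flush on the module all round; then let go. Do not lift the lid off or lean hard on it, and leave the parts and tools around it where they are.

Things in the scene. Friction and masses are not known exactly. Their poses are not given: they have to be found in the camera images.
- module: Fixed die-cast box on a screwed-down flange; walls 90 (x) x 150 (y) mm outside, wall top 34 mm above its underside. Origin: centre of the underside, z up, y along the long side; row of pins on the -x wall, two coax jacks at +y, one at -y (11 mm long, 13 mm up). Four copper spring catches in the long walls, 58 mm either way from their middle, 9 mm below the top.
- lid: Loose rigid steel lid, plate 98 (x) x 158 (y) x 2 mm, 13 mm skirt outside the walls, 0.2 kg. Origin: centre of the plate's underside (top face 2 mm above it), axes as the module's; 40 mm above the module's underside at the start, 34 mm when home. A dark dot in the rim marks each catch. A corner clicks in under 6 to 8 N and then holds, even when other corners are pressed.
- lid_fl (a point): Corner of the lid at its -x, +y: 49 and 79 mm from its centre, on the plate's underside (34 mm above the module's underside when home, 40 at the start). When the first corner clicks in, its two neighbours stay up and the diagonal corner rises some 6 mm.
- lid_fr (a point): Corner of the lid at its -x, -y, likewise. Once one edge is in, it stays in and the opposite edge stays up until pressed; then it goes down as a whole under some 14 N.
- lid_bl (a point): Corner of the lid at its +x, +y, likewise. Press about 8 mm inside the edges; 10 to 20 N is plenty, over 30 N is leaning too hard. Fingertips kept at the height of the seated lid's top face (36 mm above the module's underside) can slide along the rim.
- lid_br (a point): Corner of the lid at its +x, -y, likewise
- trim_driver: small trimming screwdriver lying on the mat in front of the module, dark handle, 13 x 140 x 14 mm; origin under its middle, long axis y; loose, not to be disturbed
- relay: cube relay standing beside the module's +y end, 12 x 28 x 25 mm; origin under its middle; loose, not to be disturbed
- big_cap: electrolytic capacitor lying beside the module's +y end, 16 x 56 x 16 mm with its leads; origin under its middle; loose, not to be disturbed
- small_board: small populated circuit board lying beside the module's -y end, 35 x 49 x 14 mm; origin under its middle; loose, not to be disturbed
- tip_tin: round open tin with brass wool standing behind the module, 51 mm across, 38 mm high; origin under its middle; loose, not to be disturbed
- flux_bottle: small bottle with a needle cap standing behind the module, 30 mm across, 93 mm high; origin under its middle; loose, not to be disturbed

How it is judged:
By the outcome, as a careful person would: the job done as asked, in the order asked, and still so for the second after the job is handed in, with the robot touching nothing.
It also fails if it takes over 51 s, if anything falls off the work surface, if the arm or the gripper's body presses on something with over 40 N, if the wrist force passes 120 N, or if a joint passes its speed limit or range.

## Working session

There is one attempt and no reset: what is moved stays moved. The work goes in short steps, Python scripts to look and compute and a shell command to move; the robot and the scene stay as the last step left them, time stands still between calls to the robot, and variables do not carry over. Pictures are saved under pics/ and viewed, at most 10 in all, crops included, and the job is handed in when it is done.

```bash
mkdir -p pics; python3 - <<'E'
from workcell import bot, imaging
import cv2,numpy as np
s=bot.get_state();print(s['clock'],s['ee_pos'],s['tcp_rot'],s['gripper_width'],bot.tip_reach)
for n in("scene","side"):
    c=imaging.camera(n);cv2.imwrite(f"pics/{n}0.png",c["pixels"][:,:,::-1]);np.savez(f"{n}0.npz",**c)
    print(n,(-c['R'].T@c['t']).round(),c['mtx'][0,0])
E
```

```text
0.0 [145.43711052 633.01653263 243.4723921 ] [ 1.12637080e-01  9.93635757e-01 -9.30086346e-04 -7.35784357e-05] 87.26789752618646 22.0
scene [ 61. 482. 443.] 486.0989354530105
side [ 247. -828.  357.] 363.9327593066191
```

View pics/scene0.png

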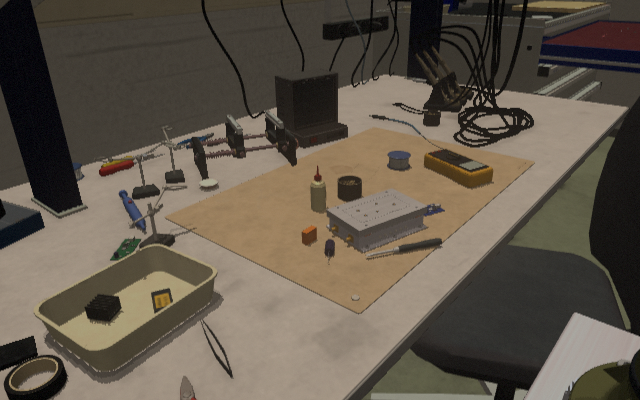

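View pics/side0.png

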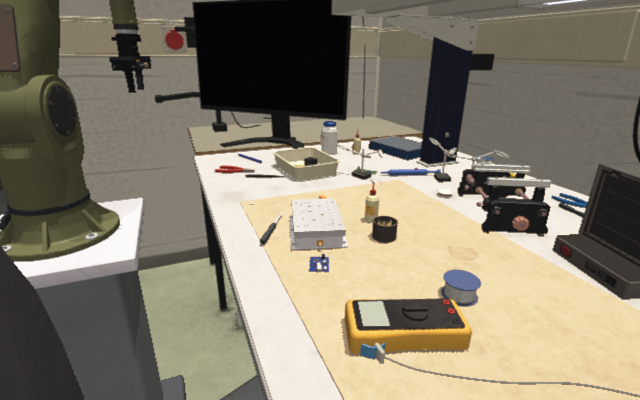

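```bash
cat > h.py <<'E'
import numpy as np,cv2
def cloud(c):
    h,w=c['z_map'].shape;u,v=np.meshgrid(np.arange(w),np.arange(h));z=c['z_map']
    K=c['mtx'];p=np.stack([(u-K[0,2])/K[0,0]*z,(v-K[1,2])/K[1,1]*z,z],-1)
    return (p-c['t'])@c['R']
def proj(c,X):
    p=np.atleast_2d(X)@c['R'].T+c['t'];q=p@c['mtx'].T;return q[:,:2]/q[:,2:]
def ray(c,u,v,z):
    d=c['R'].T@np.linalg.inv(c['mtx'])@[u,v,1];o=-c['R'].T@c['t'];return o+d*(z-o[2])/d[2]
E
python3 - <<'E'
from h import *
for n,(a,b,c0,d) in dict(scene=(320,440,185,255),side=(280,350,190,255)).items():
    c=dict(np.load(n+'0.npz'));P=cloud(c)
    Q=P[c0:d,a:b].reshape(-1,3)
    print(n,np.histogram(Q[:,2],np.arange(-10,60,4)))
    S=Q[(Q[:,2]>36)&(Q[:,2]<48)]
    print(len(S),np.median(S[:,2]),cv2.minAreaRect(S[:,:2].astype(np.float32)),S.min(0),S.max(0))
    im=c['pixels'][c0-15:d+20,a-25:b+25,::-1];k=min(800/im.shape[1],600/im.shape[0]);print(k)
    cv2.imwrite(f'pics/{n}0c.png',cv2.resize(im,None,fx=k,fy=k,interpolation=cv2.INTER_CUBIC))
E
```

```text
scene (array([   0,   30, 3037,  668,  404,  460,  344,  240,  187,  146,  256,
        251, 1078, 1233,   10,   13,    7]), array([-10,  -6,  -2,   2,   6,  10,  14,  18,  22,  26,  30,  34,  38,
        42,  46,  50,  54,  58]))
2443 42.01356462855006 ((534.9259643554688, -193.755615234375), (160.8460693359375, 180.01480102539062), 74.3207778930664) [ 428.71443202 -272.79383694   36.00854715] [622.4383283  -93.68310662  47.60428727]
4.705882352941177
side (array([   0,   13, 1714,  462,  111,   89,   99,   96,   94,   58,  100,
         92,  166, 1444,    0,    0,    0]), array([-10,  -6,  -2,   2,   6,  10,  14,  18,  22,  26,  30,  34,  38,
        42,  46,  50,  54,  58]))
1656 42.87439115470563 ((498.4677429199219, -185.24002075195312), (161.5384521484375, 97.7346420288086), 73.99476623535156) [ 431.55999121 -273.28022669   36.03105698] [564.11046141 -95.0150165   44.77177056]
6.0
```

View pics/scene0c.png

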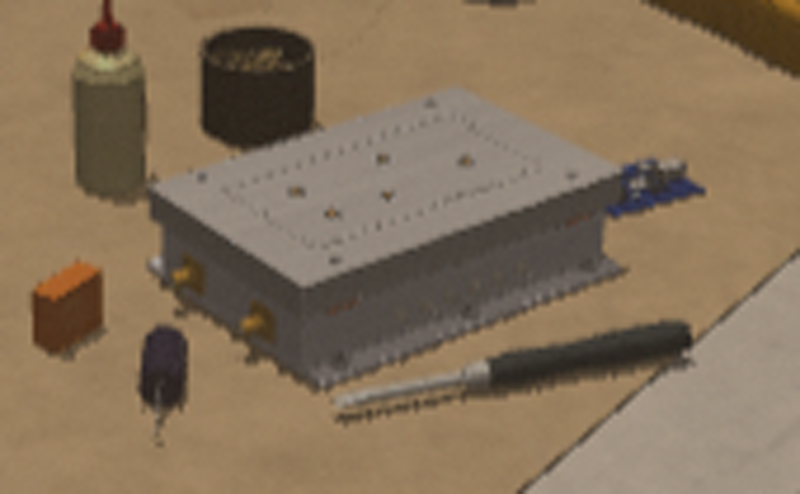

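View pics/side0c.png

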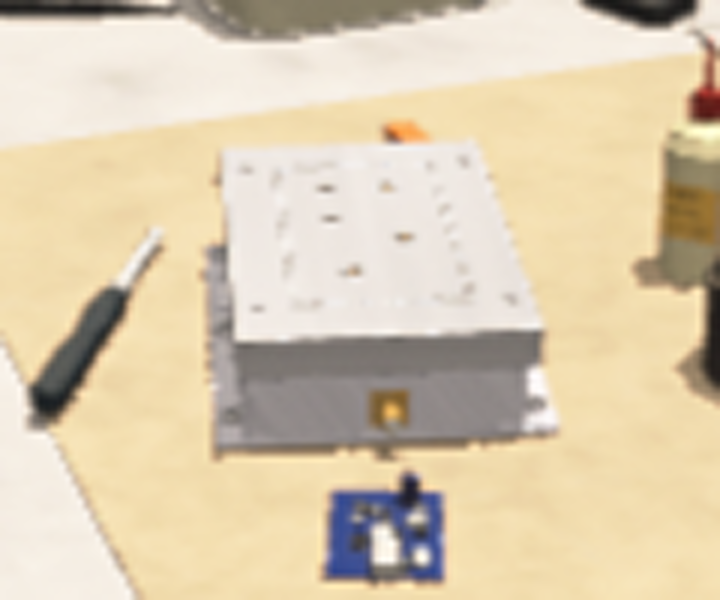

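The scene crop shows the lid's corners at (150,190), (303,288), (625,173) and (455,88). In the side crop they are at (222,150), (475,142), (543,330) and (235,338). The screwdriver lies on the robot's side, and the bottle and tin are behind. Next I'll check the corners against the depth fit.

```bash
python3 - <<'E'
from h import *
from scipy.optimize import least_squares
sc,si=[dict(np.load(n+'0.npz')) for n in('scene','side')]
z=42
# order bl, fl, fr, br
A=np.array([(150,190),(303,288),(625,173),(455,88)])/4.706+[295,170]
B=np.array([(475,142),(222,150),(235,338),(543,330)])/6+[255,175]
L=np.array([(49,79),(-49,79),(-49,-79),(49,-79)])
def T(p):
    c,s=np.cos(p[2]),np.sin(p[2]);return L@np.array([[c,s],[-s,c]])+p[:2]
for n,c,U in(('sc',sc,A),('si',si,B)):
    W=np.array([ray(c,u,v,z)[:2] for u,v in U]);r=least_squares(lambda p:(T(p)-W).ravel(),[498,-185,0]);print(n,W.round(),r.x,r.fun.round(1))
for n,c in(('sc',sc),('si',si)):
    P=cloud(c).reshape(-1,3);d=P[:,:2]-[498.5,-185.2]
    S=P[(np.hypot(*d.T)<97)&(abs(P[:,2]-42.5)<2)]
    print(n,len(S),np.median(S[:,2]),cv2.minAreaRect(S[:,:2].astype(np.float32)))
    A_=np.c_[S[:,:2]-[498.5,-185.2],np.ones(len(S))];print(np.linalg.lstsq(A_,S[:,2],rcond=None)[0])
E
```

```text
sc [[ 561. -119.]
 [ 471.  -94.]
 [ 426. -244.]
 [ 521. -271.]] [ 4.94750245e+02 -1.81854037e+02 -2.74936500e-01] [ 2.  -0.  -1.7  1.4 -0.2 -0.7 -0.1 -0.7]
si [[ 568. -124.]
 [ 475.  -97.]
 [ 432. -246.]
 [ 524. -275.]] [ 4.99745254e+02 -1.85647284e+02 -2.87057038e-01] [ 1.2  0.4 -0.1  1.3 -1.4 -1.9  0.3  0.2]
sc 2147 42.11927268237725 ((496.8089904785156, -183.26048278808594), (160.7266845703125, 101.60649871826172), 73.81256103515625)
[-5.01968064e-04 -5.70274507e-04  4.21196302e+01]
si 1540 42.92405462582104 ((498.4703063964844, -185.2456512451172), (161.5394287109375, 97.69357299804688), 73.97815704345703)
[-6.12624064e-04  1.57284655e-03  4.29239994e+01]
```

```bash
python3 - <<'E'
from h import *
for n in('scene','side'):
    c=dict(np.load(n+'0.npz'));P=cloud(c).reshape(-1,3)[c['z_map'].ravel()>0]
    S=P[(P[:,2]>100)&(P[:,2]<700)&(P[:,0]>200)&(P[:,0]<800)&(P[:,1]>-450)&(P[:,1]<750)]
    H,_=np.unique((S//100).astype(int),axis=0,return_counts=True);print(n,len(S));print((H*100).tolist()[:40])
E
python3 -m handwheel '[[1,[-38,-15,0],0],[1,[-38,-15,0],0],[1,[-38,-15,0],0],[1,[-38,-15,0],0]]' 20
```

```text
scene 70
[[700, 300, 100]]
side 18792
[[200, 700, 300], [300, 600, 100], [300, 600, 200], [300, 600, 300], [300, 700, 100], [300, 700, 200], [300, 700, 300], [300, 700, 400], [300, 700, 500], [400, 500, 100], [400, 500, 200], [400, 600, 100], [400, 600, 200], [400, 600, 300], [400, 600, 400], [400, 600, 500], [400, 700, 200], [400, 700, 300], [400, 700, 400], [400, 700, 500], [500, 400, 100], [500, 400, 200], [500, 500, 100], [500, 500, 200], [500, 500, 300], [500, 500, 400], [500, 500, 500], [500, 600, 100], [500, 600, 200], [500, 600, 300], [500, 600, 400], [500, 600, 500], [600, -200, 400], [600, -100, 400], [600, 0, 400], [600, 100, 400], [600, 300, 100], [600, 300, 200], [600, 400, 100], [600, 400, 200]]
clock: 0.5
ee_pos: [281.3, 539.7, 244.1]
tcp_rot: [0.113, 0.994, -0.0, -0.0]
ft_force: [-1.0, 0.3, -0.6]
gripper_width: 62.8
finger_force: 0.0
```

```bash
python3 -m handwheel '[[1,[-23.5,-33.4,0],0],[1,[-23.5,-33.4,0],0],[1,[-23.5,-33.4,0],0],[1,[-23.5,-33.4,0],0],[1,[-23.5,-33.4,0],0],[1,[-23.5,-33.4,0],0],[1,[-23.5,-33.4,0],0],[1,[-23.5,-33.4,0],0],[1,[-23.5,-33.4,0],0]]'
python3 -m handwheel '[[1,[-15.6,-35.5,0],0],[1,[-15.6,-35.5,0],0],[1,[-15.6,-35.5,0],0],[1,[-15.6,-35.5,0],0],[1,[-15.6,-35.5,0],0],[1,[-15.6,-35.5,0],0],[1,[-15.6,-35.5,0],0],[1,[-15.6,-35.5,0],0],[1,[0,0,0],0.054],[1,[0,0,0],0]]'
python3 - <<'E'
from h import *
c=dict(np.load('side0.npz'));P=cloud(c).reshape(-1,3)[c['z_map'].ravel()>0]
S=P[(P[:,2]>100)&(P[:,2]<900)&(P[:,0]>380)&(P[:,0]<800)&(P[:,1]>-450)&(P[:,1]<200)];print(S.min(0),np.percentile(S,1,0))
E
```

```text
clock: 1.4
ee_pos: [419.2, 198.9, 244.3]
tcp_rot: [0.113, 0.994, 0.0, -0.0]
ft_force: [0.1, 0.1, 1.3]
gripper_width: 1.1
finger_force: 0.0
clock: 2.4
ee_pos: [476.8, -105.1, 244.2]
tcp_rot: [0.141, 0.99, 0.0, -0.0]
ft_force: [-0.0, 0.5, -0.7]
gripper_width: 0.5
finger_force: 0.0
[ 680.4943727  -449.89909131  417.44209391] [ 682.25981115 -447.24806743  418.15813705]
```

```bash
python3 -m handwheel '[[1,[0,0,35],0],[1,[0,0,35],0],[1,[0,0,35],0],[1,[0,0,35],0],[1,[0,0,20],0],[1,[0,0,8],0],[1,[0,0,0],0],[1,[0,0,0],0]]'
python3 - <<'E'
from h import *
from workcell import imaging
w=imaging.camera('wrist');s=imaging.camera('side')
P=cloud(w).reshape(-1,3);S=P[(w['z_map'].ravel()>0)&(abs(P[:,2]-42)<3)&(np.hypot(P[:,0]-497.5,P[:,1]+184.5)<100)];print(len(S),S.min(0),S.max(0))
cv2.imwrite('pics/w1.png',np.hstack([w['pixels'][:,:,::-1][::1,:, :][:, 100:540],cv2.resize(s['pixels'][180:260,270:350,::-1],(320,320)).copy() if 0 else cv2.copyMakeBorder(cv2.resize(s['pixels'][180:260,270:350,::-1],(340,340)),0,60,0,0,0)]))
E
```

```text
clock: 3.2
ee_pos: [478.0, -103.7, 77.4]
tcp_rot: [0.139, 0.99, 0.0, 0.001]
ft_force: [0.2, -1.1, 0.7]
gripper_width: 0.4
finger_force: 0.0
8941 [ 431.90663069 -265.97070276   39.00585375] [536.77111495 -95.66670699  43.33142263]
```

View pics/w1.png

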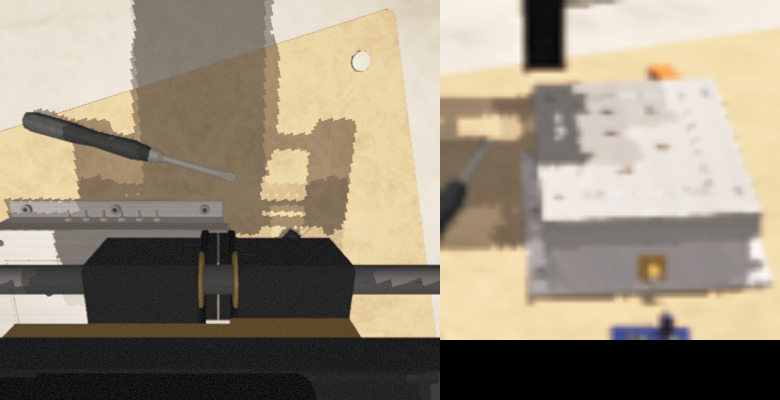

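The side crop shows the tip above the front +y corner. In the wrist picture the corner is about 10 px outside the finger centre, so I'm roughly 7 mm inside both edges. I'll press here.

```bash
python3 -m handwheel '[[1,[-2,-2,5],0],[1,[0,0,4],0],[1,[0,0,2],0],[1,[0,0,0],0]]' 
python3 -m handwheel '[[1,[0,0,1.5],0],[1,[0,0,0],0]]'
python3 -m handwheel '[[1,[0,0,1.5],0],[1,[0,0,0],0]]'
```

```text
clock: 3.7
ee_pos: [478.3, -106.6, 65.3]
tcp_rot: [0.14, 0.99, -0.0, -0.0]
ft_force: [-0.2, 0.4, -0.3]
gripper_width: 0.5
finger_force: 0.0
clock: 3.9
ee_pos: [478.3, -106.4, 64.2]
tcp_rot: [0.139, 0.99, 0.0, -0.0]
ft_force: [-1.7, 0.3, 3.7]
gripper_width: 0.2
finger_force: 1.8
clock: 4.1
ee_pos: [478.5, -106.2, 62.6]
tcp_rot: [0.139, 0.99, 0.0, -0.0]
ft_force: [-0.6, 0.6, 0.4]
gripper_width: 0.5
finger_force: 0.3
```

```bash
python3 -m handwheel '[[1,[0,0,1.5],0],[1,[0,0,0],0]]' 
python3 -m handwheel '[[1,[0,0,1.5],0],[1,[0,0,0],0]]'
python3 -m handwheel '[[1,[0,0,1],0],[1,[0,0,0],0]]'
```

```text
clock: 4.3
ee_pos: [478.5, -106.5, 60.8]
tcp_rot: [0.139, 0.99, -0.0, 0.0]
ft_force: [-0.5, 0.6, -0.6]
gripper_width: 0.2
finger_force: 0.0
clock: 4.5
ee_pos: [478.7, -106.7, 60.1]
tcp_rot: [0.14, 0.99, 0.0, 0.0]
ft_force: [-3.1, 0.8, 6.7]
gripper_width: 0.3
finger_force: 3.1
clock: 4.7
ee_pos: [478.8, -106.7, 59.8]
tcp_rot: [0.14, 0.99, 0.0, -0.0]
ft_force: [-3.9, 0.4, 13.4]
gripper_width: 0.2
finger_force: 7.0
```

```bash
cat > chk.py <<'E'
from h import *
from workcell import imaging,bot
def corners(n):
    c=imaging.camera(n);P=cloud(c).reshape(-1,3);o=np.array([498.5,-185,0]);a=-.28
    d=P-o;lx=d[:,0]*np.cos(a)+d[:,1]*np.sin(a);ly=-d[:,0]*np.sin(a)+d[:,1]*np.cos(a)
    m=(c['z_map'].ravel()>0)&(abs(lx)<45)&(abs(ly)<75)&(P[:,2]>30)&(P[:,2]<54)
    A=np.c_[lx,ly,np.ones(len(lx))][m];z=P[m,2]
    for _ in range(3):
        k=np.linalg.lstsq(A,z,rcond=None)[0];g=abs(A@k-z)<1.5;A,z=A[g],z[g]
    print(n,len(z),{q:round(float(np.dot(k,(x,y,1))),1) for q,x,y in(('fl',-49,79),('fr',-49,-79),('bl',49,79),('br',49,-79))})
    return c
if __name__=='__main__':
    corners('side');corners('scene')
    s=bot.get_state();print(s['clock'],s['ee_pos'].round(1),s['ft_force'].round(1))
E
python3 chk.py
```

```text
side 1126 {'fl': 36.8, 'fr': 42.6, 'bl': 41.6, 'br': 47.3}
scene 1267 {'fl': 35.7, 'fr': 41.9, 'bl': 40.5, 'br': 46.7}
4.8 [ 478.8 -106.7   59.8] [-5.7  0.8 14.9]
```

```bash
python3 -m handwheel '[[1,[0,0,-0.6],0],[1,[0,-5,0],0],[1,[0,-5,0],0],[1,[0,-5,0],0]]' 
python3 -m handwheel '[[1,[0,-5,0],0],[1,[0,-5,0],0],[1,[0,0,0],0]]'
```

```text
clock: 5.2
ee_pos: [476.8, -118.6, 60.5]
tcp_rot: [0.139, 0.99, 0.002, 0.002]
ft_force: [1.4, 7.0, 8.2]
gripper_width: 0.3
finger_force: 4.3
clock: 5.5
ee_pos: [474.5, -128.9, 60.9]
tcp_rot: [0.139, 0.99, 0.002, 0.002]
ft_force: [1.5, 5.5, 10.0]
gripper_width: 0.1
finger_force: 4.8
```

```bash
python3 -m handwheel '[[1,[0,-5,0],0],[1,[0,-5,0],0],[1,[0,-5,0],0],[1,[0,-5,0],0]]' 
python3 -m handwheel '[[1,[0,-5,0],0],[1,[0,-5,0],0],[1,[0,-5,0],0],[1,[0,-5,0],0]]'
```

```text
clock: 5.9
ee_pos: [470.2, -146.5, 61.4]
tcp_rot: [0.138, 0.99, 0.003, 0.003]
ft_force: [3.6, 9.6, 13.5]
gripper_width: 0.2
finger_force: 6.7
clock: 6.3
ee_pos: [464.0, -166.9, 61.0]
tcp_rot: [0.138, 0.99, 0.001, 0.003]
ft_force: [-0.3, -0.6, 0.1]
gripper_width: 0.5
finger_force: 0.0
```

```bash
python3 -m handwheel '[[1,[0,-5,0.3],0],[1,[0,-5,0],0],[1,[0,-5,0],0],[1,[0,-5,0],0]]' 
python3 -m handwheel '[[1,[0,-5,0],0],[1,[0,-5,0],0],[1,[0,-5,0],0],[1,[0,-5,0],0]]'
python3 chk.py
```

```text
clock: 6.7
ee_pos: [457.5, -186.4, 60.1]
tcp_rot: [0.139, 0.99, 0.002, 0.002]
ft_force: [1.9, 6.7, 10.0]
gripper_width: 0.5
finger_force: 5.0
clock: 7.1
ee_pos: [452.0, -205.6, 60.1]
tcp_rot: [0.139, 0.99, 0.002, 0.002]
ft_force: [1.2, 6.6, 10.1]
gripper_width: 0.4
finger_force: 5.1
side 822 {'fl': 37.6, 'fr': 37.5, 'bl': 42.5, 'br': 42.4}
scene 1538 {'fl': 36.4, 'fr': 36.6, 'bl': 41.6, 'br': 41.9}
7.2 [ 451.7 -206.7   60.1] [2.6 3.7 9.8]
```

The front edge is in. I'll finish the run to its corner, lift, and cross to the back edge.

```bash
python3 -m handwheel '[[1,[0,-6,0],0],[1,[0,-6,0],0],[1,[0,-6,0],0],[1,[0,-6,0],0],[1,[0,-6,0],0],[1,[0,-4,0],0],[1,[0,0,0.4],0],[1,[0,0,0],0]]' 
python3 -m handwheel '[[1,[0,0,-10],0],[1,[0,0,-15],0],[1,[-27,0,0],0],[1,[-27,0,0],0],[1,[-28,0,0],0],[1,[0,0,0],0],[1,[0,0,0],0]]'
```

```text
clock: 8.0
ee_pos: [442.3, -239.3, 60.0]
tcp_rot: [0.139, 0.99, 0.001, 0.002]
ft_force: [0.4, 6.0, 12.5]
gripper_width: 0.3
finger_force: 6.4
clock: 8.7
ee_pos: [518.3, -263.4, 83.5]
tcp_rot: [0.14, 0.99, -0.001, -0.001]
ft_force: [0.6, -0.1, -0.5]
gripper_width: 0.6
finger_force: 0.0
```

```bash
python3 -m handwheel '[[1,[0,0,10],0],[1,[0,0,6],0],[1,[0,0,2],0],[1,[0,0,0],0]]' 
python3 -m handwheel '[[1,[0,0,1.5],0],[1,[0,0,1],0],[1,[0,0,0],0]]'
python3 -m handwheel '[[1,[0,0,1],0],[1,[0,0,0],0]]'
```

```text
clock: 9.1
ee_pos: [518.1, -262.5, 65.0]
tcp_rot: [0.14, 0.99, 0.0, -0.001]
ft_force: [0.5, 0.5, -0.6]
gripper_width: 0.6
finger_force: 0.0
clock: 9.4
ee_pos: [519.0, -262.8, 63.9]
tcp_rot: [0.139, 0.99, 0.0, 0.0]
ft_force: [-2.5, 1.2, 7.2]
gripper_width: 0.3
finger_force: 3.5
clock: 9.6
ee_pos: [519.0, -262.8, 63.3]
tcp_rot: [0.139, 0.99, 0.0, 0.0]
ft_force: [-3.4, 2.5, 10.0]
gripper_width: 0.7
finger_force: 4.9
```

```bash
python3 -m handwheel '[[1,[0,0,0.8],0],[1,[0,0,0],0]]' 
python3 -m handwheel '[[1,[0,0,0.8],0],[1,[0,0,0],0]]'
python3 -m handwheel '[[1,[0,0,0.5],0],[1,[0,0,0],0]]'
```

```text
clock: 9.8
ee_pos: [519.1, -262.9, 62.7]
tcp_rot: [0.14, 0.99, 0.001, 0.0]
ft_force: [-3.8, 1.5, 9.0]
gripper_width: 0.7
finger_force: 5.0
clock: 10.0
ee_pos: [519.2, -262.8, 60.5]
tcp_rot: [0.139, 0.99, -0.0, 0.0]
ft_force: [-0.2, -0.4, -0.2]
gripper_width: 0.4
finger_force: 0.0
clock: 10.2
ee_pos: [519.0, -262.7, 59.7]
tcp_rot: [0.139, 0.99, 0.0, 0.0]
ft_force: [-0.4, 0.2, 0.4]
gripper_width: 0.3
finger_force: 0.4
```

Clicked. Now I'll slide along the back edge towards +y.

```bash
python3 -m handwheel '[[1,[0,0,1.2],0],[1,[0,0,0],0]]'
python3 -m handwheel '[[1,[0,5,0],0],[1,[0,5,0],0],[1,[0,5,0],0],[1,[0,5,0],0]]' 
python3 chk.py
```

```text
clock: 10.4
ee_pos: [519.1, -262.7, 59.7]
tcp_rot: [0.139, 0.99, 0.0, 0.0]
ft_force: [-2.8, 0.5, 9.5]
gripper_width: 0.7
finger_force: 4.6
clock: 10.8
ee_pos: [524.8, -245.9, 59.7]
tcp_rot: [0.14, 0.99, -0.002, 0.001]
ft_force: [-0.3, -2.9, 5.5]
gripper_width: 0.5
finger_force: 2.5
side 960 {'fl': 36.9, 'fr': 37.3, 'bl': 37.4, 'br': 37.8}
scene 1445 {'fl': 35.9, 'fr': 36.6, 'bl': 36.5, 'br': 37.2}
10.9 [ 525.1 -245.    59.7] [-0.4 -0.9  6.4]
```

```bash
python3 -m handwheel '[[1,[0,7,0.2],0],[1,[0,7,0],0],[1,[0,7,0],0],[1,[0,7,0],0],[1,[0,7,0],0],[1,[0,7,0],0],[1,[0,7,0],0],[1,[0,7,0],0]]'
python3 -m handwheel '[[1,[0,7,0.2],0],[1,[0,7,0],0],[1,[0,7,0],0],[1,[0,7,0],0],[1,[0,7,0],0],[1,[0,7,0],0],[1,[0,7,0],0],[1,[0,7,0],0],[1,[0,6,0],0],[1,[0,0,0],0]]'
python3 -m handwheel '[[1,[0,0,0.5],0],[1,[0,0,0.3],0],[1,[0,0,0],0]]'
```

```text
clock: 11.7
ee_pos: [540.4, -192.3, 59.7]
tcp_rot: [0.14, 0.99, -0.002, 0.001]
ft_force: [-2.0, -4.2, 7.1]
gripper_width: 0.3
finger_force: 3.3
clock: 12.7
ee_pos: [558.0, -132.1, 59.7]
tcp_rot: [0.14, 0.99, -0.001, 0.001]
ft_force: [-0.9, -4.4, 7.9]
gripper_width: 0.6
finger_force: 4.1
clock: 13.0
ee_pos: [558.0, -132.2, 59.6]
tcp_rot: [0.14, 0.99, -0.001, 0.001]
ft_force: [-4.3, -2.7, 14.0]
gripper_width: 0.3
finger_force: 6.8
```

```bash
python3 -m handwheel '[[1,[0,0,-5],0],[1,[0,0,-20],0],[1,[0,0,-40],0],[1,[0,0,-40],0],[1,[0,0,-40],0],[1,[40,0,0],0],[1,[40,0,0],0],[1,[40,0,0],0],[1,[0,0,0],0],[1,[0,0,0],0]]'
python3 chk.py
python3 - <<'E'
from h import *
from workcell import imaging
s=imaging.camera('side')['pixels'][175:275,250:390,::-1];c=imaging.camera('scene')['pixels'][160:270,290:460,::-1]
cv2.imwrite('pics/f.png',np.vstack([cv2.resize(s,(420,300),interpolation=2),cv2.resize(c,(420,272),interpolation=2)]))
E
```

```text
clock: 14.0
ee_pos: [441.6, -96.2, 202.7]
tcp_rot: [0.139, 0.99, 0.001, 0.001]
ft_force: [0.3, -0.3, 0.3]
gripper_width: 0.2
finger_force: 0.0
side 1314 {'fl': 37.3, 'fr': 37.3, 'bl': 37.3, 'br': 37.2}
scene 1779 {'fl': 36.4, 'fr': 36.4, 'bl': 36.4, 'br': 36.4}
14.1 [442.7 -97.1 202.7] [-0.  -0.2  0.2]
```

View pics/f.png

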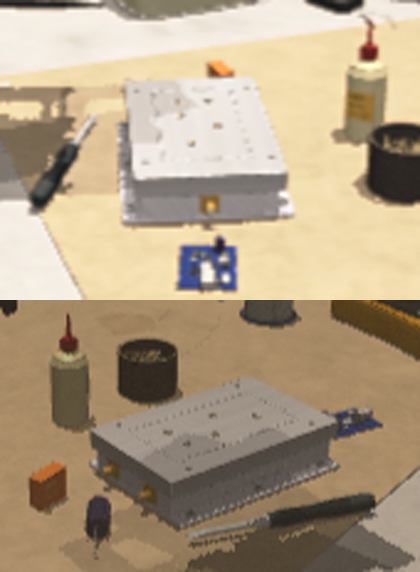

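Both views show the lid level on the module and about 5.6 mm lower than at the start. Everything around it is undisturbed, and the arm is clear.

```bash
python3 -c "
from workcell import bot
print(bot.hand_in())"
```

```text
the job is handed in; nothing more can be done
None
```

The lid is clicked down flush all round: front edge first from its +y corner, then the back edge, with at most about 15 N read; it's handed in at about 14 s, robot clear, nothing else moved.

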